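Open the nut-paste jar in its stand at the praline bench

ROBOT

A 6-joint arm with a two-finger parallel gripper is mounted at the origin on the work surface. World frame = base frame: x ahead of the robot, y to its left, z up, the work surface at z = 0. Lengths are in m, angles in rad, forces in N, time in s.
With the tool pointing down it reaches from about 0.35 to 0.8 m from the base axis. Payload 7.3 kg.
Tool frame: the origin (TCP) lies between the finger pads; the fingertips stand 25 mm ahead of it and the grasp point (between the pads) lies 6 mm ahead of it (bot.nose_length is the distance from the TCP to the fingertips, in m); z points along the fingers, y is the line along which they close (so a half turn about z gives the same grasp; the last joint's range is limited). The gripper opens to 85 mm and grips with 20 to 120 N. Pads are 22 mm wide; open, the fingers measure 114 mm over their backs; the gripper's body (76 mm by 85 mm) begins 54 mm behind the grasp point. The pads swing forward as they close: fully open they stand 13 mm farther back than shut.
Start: joints at [1.084, 0.342, 1.524, -0, 1.275, -0.146], TCP at [0.175, 0.495, 0.235] pointing down, gripper open.
Joint ranges: [-2.53, 2.53], [-0.77, 2.02], [0.04, 2.7], [-1, 4.14], [0.28, 2.66], [-3.11, 3.11]. Speed limits (rad/s): [2.57, 2.57, 3.14, 3.14, 3.14, 3.14].

INTERFACE

Orientations are given as a 3x3 rotation matrix whose columns are the frame's x, y, z axes.
In Python, from station import bot gives the robot as it stands.
- The arm moves only by the shell command python3 -m creep 'ROWS' [OPENING] [FORCE]. ROWS is JSON, a list of rows, each a list of 6 numbers: the shift along the tool's x, y, z in cm, then the turn, a rotation vector about the tool's x, y, z in rad. In form: [[tx, ty, tz, ax, ay, az], ...]. A call has 1 to 20 rows; each row is the pose to reach, as a shift and turn from the pose commanded when the call began, along the tool's axes at that moment; what a row does not reach only later rows make up. A row lasts 1/10 s, in which the tool goes at most 50 mm and 8.59 degrees, less where a joint would pass 70% of its speed; a pose out of reach is approached as far as the arm can. A call with a gripper value outside its range is refused whole. OPENING is the closure, from -1 (fully open) to 1 (shut), set as the call begins (- or left out, the last holds). The fingers move at their own pace and stop on an object; FORCE is the grip in N (left out, the last holds). Time passes only in rows, so rows that repeat a pose let the fingers close. It gives the time, the measured TCP pose, the force, the opening and the grip force at its end, in the units of the state.
- bot.sense(): the state, without advancing time (a new reading comes with each control period).
- bot.grab_frame(name): name is "scene" or "top" or "wrist"; returns the picture (420x560x3 uint8, blue, green, red); there is no depth.
- bot.camera_params(name): a dict with "fx", "fy", "cx", "cy" (pixels), "rvec" (rotation vector, rad) and "tvec" (3), from world to camera coordinates, as OpenCV has them. Camera axes: x right, y down, z forward; pixel columns grow to the right and rows downward; lengths in m; the calibration is good to about 2 mm. A picture is of the moment at which its call begins: read the wrist's pose just before it. camera_params takes no time and is no camera call; for the wrist camera it gives the pose at the moment of the call.
- bot.close_job(): hands the job in; it is judged then, once.
The state is a dict: "t": time; "q": joint angles; "joint_velocities": joint speeds; "tau": joint torques, N m; "position": TCP position; "eef_rot": TCP orientation; "force": force on the tool from outside, world axes, zero at the start; "moment": the same for the moment, N m; "grip_width": finger opening in m; "finger_force": force on a finger pad.
Only numpy, scipy, OpenCV 4.12 (cv2) and the standard library are available. Lean on these libraries where they do the work, as an engineer would, in place of code of your own. Each camera call takes 0.05 s, during which the arm holds its last target. There are 200 camera calls.

TASK

Lift the hold-down strap off the square jar and hang it over the utensil rail, one leg on each side of the bar, and let go of it. Then unscrew the jar's tight cap, leaving the jar seated in its wooden stand, which stops it from turning; stop turning once the cap comes free. Finish with the cap still gripped, level and about 2 cm above the jar's mouth, and leave everything else on the bench where it is.

Things in the scene. Friction and masses are not known exactly. Their poses are not given: they have to be found in the camera images.
- stand: fixed wooden block 136 (x) x 100 (y) x 30 high with a square pocket 62 x 62, 24 deep (pocket floor 6 above the table) in its top centre; origin under its centre on the table, z up. It stands left or right of the middle, turned up to 26 degrees. (mm)
- jar: square glass jar of nut paste, 60 x 60, loose in the stand's pocket (1 play each side) with its sides parallel to the stand's; 0.6 kg. Origin: centre of its underside, 6 above the table. Flat shoulder at 66 above the origin; round neck 34 across up to 96, with three lugs that hold the cap. (mm)
- jar_mouth (a point): centre of the jar's mouth (top of its neck), 96 above the jar's origin; z up, x and y as the jar. (mm)
- cap: round ribbed steel lug cap, 58 across, 22 high, 0.05 kg, on the jar. Origin: centre of its lower rim, 80 above the jar's origin (14 above the shoulder) while closed; z up. Opens counter-clockwise seen from above. Its x axis starts 0 to 11 degrees counter-clockwise from the jar's x; from 42 to 75 degrees (aim at 60) its lugs are free; a hard stop follows at about 77. (mm)
- cap_top (a point): centre of the cap's flat top, 22 above the cap's origin. The cap turns without rising at first, against a few tenths of a N m of friction (a 10 to 45 N grip does it): a sprung gasket (about 20 N) presses it up against the jar's lugs. Once they are free it pops up 3 and lifts straight off. A turn of 55 degrees always frees it. Pulled while locked, it takes the whole jar along. (mm)
- strap: bent aluminium strap, an upside-down U 30 wide (y), 4 thick, 0.18 kg, straddling the jar and cap without touching them, its feet loose on the stand's top. Legs at -x and +x, 84 apart inside; out-turned feet make it 124 long. Origin: midway between the feet at foot level; top's underside 82 above it, upper face 86. (mm)
- strap_fin (a point): middle of the upper edge of the strap's grip fin, 114 above the strap's origin; axes as the strap. The fin is a black upright plate on the strap's top, 40 long (x), 10 thick (y), 28 high. (mm)
- strap_under (a point): middle of the underside of the strap's top, 82 above the strap's origin; this part rests on the bar when hung. (mm)
- rail: fixed utensil rail: a level square steel tube 16 x 16, 220 long along its y axis, top face 150 above the table, on two posts 100 from its middle with feet 80 (x) x 35. Origin on the table under its middle. It stands on the other side from the stand, turned up to 20 degrees. (mm)
- rail_top (a point): middle of the bar's top face, 150 above the table; y along the bar, z up. (mm)
- dish: bystander: small white dish 60 across, 24 high, between stand and rail; origin under its centre. (mm)
- spatula: bystander: spatula lying across the bench behind the task's things; origin under its middle. (mm)
- bowl: bystander: steel bowl 130 across, 60 high, far right; origin under its centre. (mm)
- mug: bystander: white mug 80 across, 85 high, far left; origin under its centre. (mm)
- tall_jar: bystander: round amber jar 70 across, 140 high, on the left; origin under its centre. (mm)
- tin: bystander: round tin 74 across, 100 high, on the right; origin under its centre. (mm)
There are look-alikes about, which are no part of the job. Leave any red look-alike of the stand alone.

How it is judged:
On the way, in this order (a step that is already met when the one before it is completed fails the run):
1. the strap hangs over the rail's bar, let go and still (x of strap_under in the frame of rail_top between -0.036 and 0.036 m and y of strap_under in the frame of rail_top between -0.1 and 0.1 m and z of strap_under in the frame of rail_top between -0.02 and 0.02 m and angle between strap's own z axis and vertical below 0.6 rad and contact force between strap and rail above 0.5 N and contact force between strap and the arm below 0.05 N and contact force between strap and the fingers below 0.05 N and linear speed of strap below 0.05 m/s), for 0.3 s.
2. the cap has come off its lugs while the jar stays seated in the stand (z of jar in the frame of stand below 0.012 m and horizontal distance between jar and stand below 0.008 m and angle between jar's own z axis and vertical below 0.12 rad and z of cap in the frame of jar above 0.094 m), for 0.1 s.
At the end, for the whole second after the job is handed in: Strap hangs still on the bar, untouched, its middle within 36 mm of the bar's line, tilt < 0.6 rad; jar seated (raised < 6 mm); cap gripped, at rest, clear of the jar, rim 5 to 45 mm above its mouth, within 20 mm sideways, 0.15 rad of level; bystanders moved < 30 mm (all of step 1 and z of jar in the frame of stand below 0.012 m and horizontal distance between jar and stand below 0.008 m and angle between jar's own z axis and vertical below 0.12 rad and z of cap in the frame of jar_mouth between 0.005 and 0.045 m and horizontal distance between cap and jar_mouth below 0.02 m and angle between cap's own z axis and vertical below 0.15 rad and contact force between cap and the fingers above 1 N and contact force between cap and jar below 0.05 N and linear speed of cap below 0.03 m/s and distance of each of dish, spatula, bowl, mug, tall_jar, tin from where it was at the start of the episode below 0.03 m); the arm keeps its last pose, push and grip.
It fails at once if the cap is turned well past where it comes free (over 85 degrees from the jar's x axis) (angle between the x axis of cap and the x axis of jar, either way round above 1.48 rad).
It fails at once if the jar is pulled up out of its seat in the stand (z of jar in the frame of stand above 0.02 m).
It fails at once if a bystander is pushed more than 30 mm or knocked over (distance of any of dish, spatula, bowl, mug, tall_jar, tin from where it was at the start of the episode above 0.03 m).
It also fails if it takes over 51 s, if anything falls off the work surface, if the arm or the gripper's body presses on something with over 40 N, if the wrist force passes 120 N, or if a joint passes its speed limit or range.

## Working session

There is one attempt and no reset: what is moved stays moved. The work goes in short steps, Python scripts to look and compute and a shell command to move; the robot and the scene stay as the last step left them, time stands still between calls to the robot, and variables do not carry over. Pictures are saved under pics/ and viewed, at most 10 in all, crops included, and the job is handed in when it is done.

```bash
mkdir -p pics; ls; python3 - <<'E'
from station import bot
import cv2,numpy as np
for n in("scene","top"):
    im=bot.grab_frame(n); cv2.imwrite(f"pics/{n}0.png",im)
    p=bot.camera_params(n);R=cv2.Rodrigues(np.array(p["rvec"],float))[0]
    print(n,p["fx"],p["cx"],p["cy"],(-R.T@np.array(p["tvec"]).ravel()).round(3),R.round(2).tolist())
s=bot.sense();print(s["t"],s["position"],np.round(s["eef_rot"],3).tolist(),s["force"],s["grip_width"])
E
```

```text
pics
scene 445.9689211949242 274.029841617399 212.70284594696744 [ 1.195 -0.303  1.071] [[0.41, 0.91, 0.0], [0.71, -0.31, -0.64], [-0.58, 0.26, -0.77]]
top 461.9171842024285 276.42094594224267 214.05918619161102 [0.31  0.015 1.318] [[-0.0, -1.0, 0.03], [-0.99, -0.0, -0.15], [0.15, -0.03, -0.99]]
0.1 [0.17528642 0.49450909 0.23480206] [[-0.942, 0.334, -0.001], [0.334, 0.942, -0.001], [0.0, -0.001, -1.0]] [ 0.30345404 -0.67531423 -0.73283653] 0.08539769459209531
```

View pics/scene0.png

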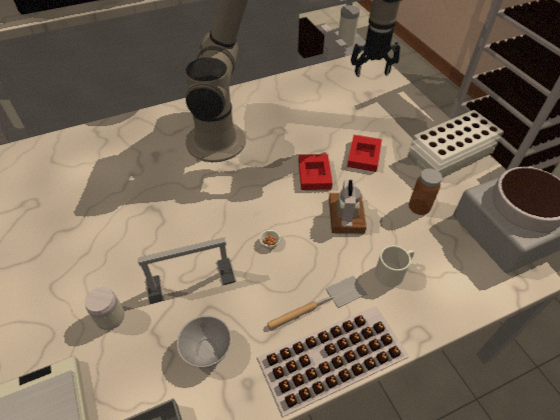

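View pics/top0.png

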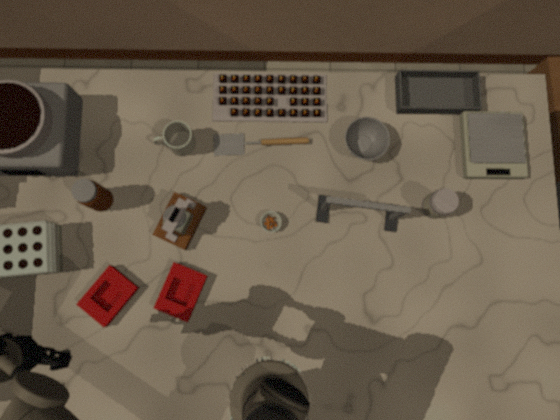

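The brown wooden stand with the strap is at scene (348,212) and top (180,220). The red look-alikes at scene (315,172) and (365,153), top (182,292) and (108,296), are left alone. The rail is at scene (185,255) and top (365,205), with the dish at top (271,222). I'll confirm this in one enlarged crop.

```bash
python3 - <<'E'
import cv2,numpy as np
t=cv2.imread("pics/top0.png");s=cv2.imread("pics/scene0.png")
z=lambda a,f:cv2.resize(a,(400,300),interpolation=cv2.INTER_CUBIC)
# each crop 80x60 (x5) or 160x120 (x2.5)
o=np.vstack([np.hstack([z(t[190:250,140:220],5),z(s[175:235,308:388],5)]),np.hstack([z(t[150:270,300:460],2.5),z(s[215:335,110:270],2.5)])])
o=cv2.convertScaleAbs(o,alpha=1.5)
cv2.imwrite("pics/crop1.png",o)
E
```

```text
(no output)
```

View pics/crop1.png

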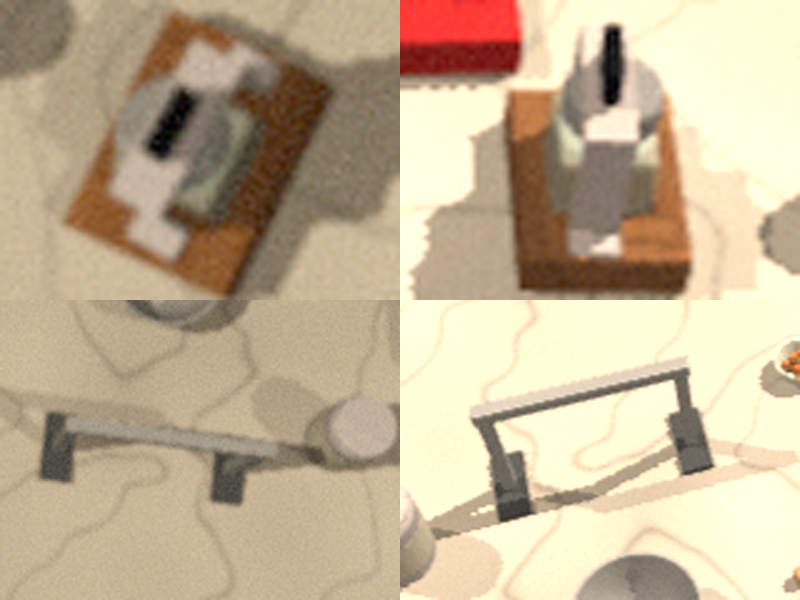

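```bash
cat >h.py <<'E'
import cv2,numpy as np
from station import bot
def cam(n):
    p=bot.camera_params(n);R=cv2.Rodrigues(np.array(p["rvec"],float))[0]
    return p,R,-R.T@np.array(p["tvec"],float).ravel()
def ray(c,uv):
    p,R,o=c;uv=np.atleast_2d(np.array(uv,float))
    d=np.c_[(uv[:,0]-p["cx"])/p["fx"],(uv[:,1]-p["cy"])/p["fy"],np.ones(len(uv))]@R
    return o,d
def plane(c,uv,z):
    o,d=ray(c,uv);return o+d*((z-o[2])/d[:,2:])
def tri(c1,u1,c2,u2):
    A=[];b=[]
    for c,u in((c1,u1),(c2,u2)):
        o,d=ray(c,u);d=d[0]/np.linalg.norm(d[0]);P=np.eye(3)-np.outer(d,d);A.append(P);b.append(P@o)
    return np.linalg.lstsq(np.vstack(A),np.hstack(b),rcond=None)[0]
def blob(m,x0,y0,x1,y1):
    w=np.zeros(m.shape,np.uint8);w[y0:y1,x0:x1]=m[y0:y1,x0:x1].astype(np.uint8)
    n,l,s,c=cv2.connectedComponentsWithStats(w);k=1+np.argmax(s[1:,4]);return l==k
E
python3 - <<'E'
from h import *
T=cam("top");S=cam("scene")
t=cv2.imread("pics/top0.png");s=cv2.imread("pics/scene0.png")
def rect(P,name):
    (cx,cy),(w,h),a=cv2.minAreaRect((P[:,:2]*1000).astype(np.float32))
    b=cv2.boxPoints(((cx,cy),(w,h),a));e=max((b[1]-b[0],b[2]-b[1]),key=np.linalg.norm)
    print(name,"c",round(cx,1),round(cy,1),"size",round(w,1),round(h,1),"long axis deg",np.degrees(np.arctan2(e[1],e[0])).round(1)%180)
# fin
for n,c,im,bx in(("top",T,t,(160,200,190,230)),("scene",S,s,(340,172,360,200))):
    m=blob(im.max(2)<45,*bx);v=np.argwhere(m)[:,::-1];print(n,"fin px",len(v),v.mean(0),v.min(0),v.max(0));rect(plane(c,v,.144),"fin@.144");rect(plane(c,v,.13),"fin@.13")
# stand
for n,c,im,bx in(("top",T,t,(145,185,215,255)),("scene",S,s,(320,185,375,240))):
    hsv=cv2.cvtColor(im,cv2.COLOR_BGR2HSV);m=blob((hsv[...,1]>130)&(hsv[...,0]<20),*bx);v=np.argwhere(m)[:,::-1]
    rect(plane(c,v,.03),n+" stand@.03")
# jar/strap bar rail corners typed from the crop
f=lambda a,x,y,k:np.array(a)/k+[x,y]
P=plane(T,f([[65,424],[278,452]],300,150-120,2.5)*1,.15) if 0 else plane(T,f([[65,124],[278,152]],300,150,2.5),.15)
Q=plane(S,f([[472,110],[688,60]],110,215,2.5),.15)
for n,X in(("top",P),("scene",Q)):
    d=X[1]-X[0];print(n,"rail ends",X.round(3).tolist(),"len",np.linalg.norm(d).round(3),"ang",np.degrees(np.arctan2(d[1],d[0])).round(1),"mid",X.mean(0).round(4))
print("stand corners",plane(T,f([[65,220],[172,12],[333,92],[230,295]],140,190,5),.03).round(4).tolist())
print("dish",plane(T,[[271,222]],.024),"tin",plane(T,[[444,203]],.1),"tall",plane(T,[[88,188]],.14),"mug",plane(T,[[177,133]],.085))
E
```

```text
top fin px 58 [174.0862069  214.17241379] [170 208] [178 220]
fin@.144 c 490.5 244.2 size 11.5 33.1 long axis deg 149.8
fin@.13 c 492.7 246.9 size 11.7 33.5 long axis deg 149.8
scene fin px 45 [349.93333333 187.84444444] [348 181] [351 195]
fin@.144 c 502.7 239.2 size 8.4 54.5 long axis deg 149.7
fin@.13 c 492.2 247.3 size 8.5 55.3 long axis deg 149.7
top stand@.03 c 490.6 250.1 size 101.6 132.2 long axis deg 154.9
scene stand@.03 c 501.9 247.1 size 100.3 149.1 long axis deg 155.3
top rail ends [[0.529, -0.146, 0.15], [0.5, -0.366, 0.15]] len 0.222 ang -97.4 mid [ 0.5147 -0.2559  0.15  ]
scene rail ends [[0.663, 0.001, 0.15], [0.698, 0.229, 0.15]] len 0.231 ang 81.3 mid [0.6807 0.1154 0.15  ]
stand corners [[0.4521, 0.3227, 0.03], [0.5703, 0.2673, 0.03], [0.5248, 0.1757, 0.03], [0.4104, 0.2301, 0.03]]
dish [[ 0.48746785 -0.00586259  0.024     ]] tin [[ 0.53025225 -0.47304854  0.1       ]] tall [[0.55868737 0.4673418  0.14      ]] mug [[0.72638827 0.25482419 0.085     ]]
```

Crop: black fin on the strap over the brown stand in both views, so this is the wooden stand and not a red one. The stand is about 100 x 132 at yaw −25°, centre (0.489,0.249), and the fin is at about (0.491,0.246). The bar runs about 220 long at −97.4°, centre (0.515,−0.256). The scene rail crop was mis-indexed, so I'll recheck that during the move above the fin.

```bash
python3 -m creep '[[-38,-12.8,0,0,0,0.096],[-38,-12.8,0,0,0,0.096],[-38,-12.8,0,0,0,0.096],[-38,-12.8,0,0,0,0.096],[-38,-12.8,0,0,0,0.096],[-38,-12.8,0,0,0,0.096],[-38,-12.8,0,0,0,0.096],[-38,-12.8,0,0,0,0.096],[-38,-12.8,0,0,0,0.096],[-38,-12.8,0,0,0,0.096],[-38,-12.8,0,0,0,0.096],[-38,-12.8,0,0,0,0.096],[-38,-12.8,0,0,0,0.096],[-38,-12.8,0,0,0,0.096],[-38,-12.8,0,0,0,0.096]]' -1
python3 - <<'E'
from h import *
S=cam("scene");T=cam("top")
X=plane(S,np.array([[72,110],[288,60]])/2.5+[110,215],.15)
d=X[1]-X[0];print("scene rail",X.round(3).tolist(),np.linalg.norm(d),np.degrees(np.arctan2(d[1],d[0])),X.mean(0))
W=cam("wrist");im=bot.grab_frame("wrist");cv2.imwrite("pics/w1.png",im)
print(W[2],W[1].round(2).tolist(),W[0]["fx"]);s=bot.sense();print(s["position"],np.round(s["eef_rot"],3).tolist(),s["force"])
E
```

```text
t: 1.6
position: [0.4905, 0.2476, 0.2356]
eef_rot: [[-0.906, 0.422, 0.0], [0.422, 0.906, 0.0], [-0.0, 0.0, -1.0]]
force: [0.7, 0.6, 0.2]
grip_width: 0.0854
finger_force: 0.0
scene rail [[0.503, -0.359, 0.15], [0.532, -0.143, 0.15]] 0.21731822393604097 82.26118788355433 [ 0.51753247 -0.25105453  0.15      ]
[0.42629592 0.27806771 0.37408164] [[0.42, 0.91, 0.0], [0.87, -0.41, 0.28], [0.25, -0.12, -0.96]] 376.57127406539433
[0.49058907 0.24750869 0.23552405] [[-0.906, 0.422, 0.0], [0.422, 0.906, 0.0], [-0.0, 0.0, -1.0]] [-0.50139414  0.34259165  0.08308415]
```

View pics/w1.png

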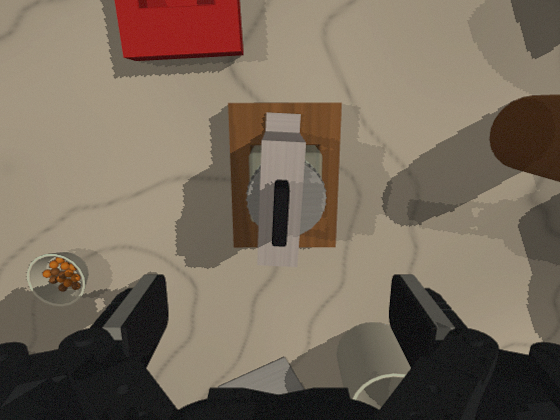

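The wrist view shows the fin upright at columns 273–289, rows 180–246, centred on the stand (corners about (229,103), (341,103), (336,247), (234,247)). I'll measure its top face.

```bash
python3 - <<'E'
from h import *
W=cam("wrist");im=cv2.imread("pics/w1.png")
m=blob(im.max(2)<50,262,170,300,255);v=np.argwhere(m)[:,::-1];print(len(v),v.min(0),v.max(0))
for lo,hi in((185,212),(225,243)):
    w=v[(v[:,1]>=lo)&(v[:,1]<hi)];print(lo,w.mean(0),np.median([np.sum(w[:,1]==r) for r in range(lo,hi)]),plane(W,w.mean(0),.144))
r=cv2.minAreaRect((plane(W,v,.144)[:,:2]*1000).astype(np.float32));print(r)
s=bot.sense();R=np.array(s["eef_rot"]);p=s["position"]
far=plane(W,[[v[:,0].mean(),v[:,1].max()+.5]],.144)[0]
print("far end",far,"tool coords",(R.T@(far-p)).round(4))
c=np.array([[229,103],[341,103],[336,247],[234,247]]);C=plane(W,c,.03);print(C.round(4).tolist(),C.mean(0))
for a,b in((0,3),(1,2),(0,1),(3,2)):d=C[b]-C[a];print(np.linalg.norm(d).round(4),np.degrees(np.arctan2(d[1],d[0])).round(1))
E
```

```text
940 [272 180] [288 245]
185 [280.83417085 197.95477387] 15.0 [[0.48002607 0.25492501 0.144     ]]
225 [278.97276265 233.47859922] 14.0 [[0.50102906 0.24385414 0.144     ]]
((489.0615234375, 250.17501831054688), (9.354641914367676, 43.39432144165039), 62.155189514160156)
far end [0.508874   0.24096805 0.144     ] tool coords [-0.0193  0.0018  0.0915]
[[0.4094, 0.2384, 0.03], [0.451, 0.3275, 0.03], [0.5743, 0.2716, 0.03], [0.5321, 0.1811, 0.03]] [0.49170563 0.25468477 0.03      ]
0.1354 -25.0
0.1354 -24.4
0.0983 65.0
0.0998 65.0
```

```bash
python3 -m creep '[[0.1,0.25,1,0,0,0.049],[0.1,0.25,4.5,0,0,0.049],[0.1,0.25,7.5,0,0,0.049],[0.1,0.25,8.9,0,0,0.049],[0.1,0.25,8.9,0,0,0.049],[0.1,0.25,8.9,0,0,0.049]]' -1 && python3 -m creep '[[0,0,0,0,0,0],[0,0,0,0,0,0],[0,0,0,0,0,0],[0,0,0,0,0,0],[0,0,0,0,0,0],[0,0,0,0,0,0],[0,0,0,0,0,0],[0,0,0,0,0,0]]' 1 60
```

```text
t: 2.25
position: [0.4913, 0.25, 0.1469]
eef_rot: [[-0.884, 0.467, 0.0], [0.467, 0.884, 0.0], [-0.0, 0.0, -1.0]]
force: [0.6, -0.5, -0.5]
grip_width: 0.0856
finger_force: 0.0
t: 3.05
position: [0.4911, 0.2499, 0.1467]
eef_rot: [[-0.884, 0.467, 0.0], [0.467, 0.884, 0.0], [-0.0, 0.0, -1.0]]
force: [-1.3, 0.0, 4.4]
grip_width: 0.0056
finger_force: 59.0
```

```bash
python3 -m creep '[[0,0,-0.5,0,0,0],[0,0,-1,0,0,0],[0,0,-1.5,0,0,0],[0,0,-2,0,0,0],[0,0,-2,0,0,0]]'
python3 - <<'E'
from h import *
a=bot.grab_frame("wrist");b=bot.grab_frame("scene")
cv2.imwrite("pics/g1.png",np.hstack([cv2.resize(a,(400,300)),cv2.resize(b[140:260,280:440],(400,300))]))
E
```

```text
t: 3.55
position: [0.4914, 0.25, 0.1673]
eef_rot: [[-0.884, 0.467, 0.001], [0.467, 0.884, 0.001], [-0.001, 0.001, -1.0]]
force: [0.4, 0.6, -1.7]
grip_width: 0.0058
finger_force: 58.7
```

View pics/g1.png

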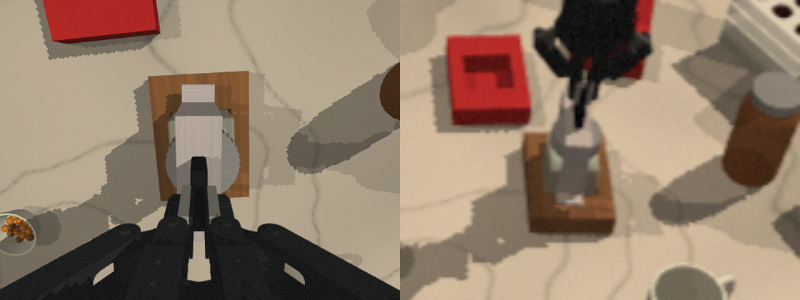

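The wrist and scene crop show the fin between the pads and the strap lifted level. The tool carries about 1.8 N, so the strap is held. Lift it clear, then carry it to the rail.

```bash
python3 -m creep '[[0,0,-1,0,0,0],[0,0,-3,0,0,0],[0,0,-6,0,0,0],[0,0,-9,0,0,0],[0,0,-11.5,0,0,0],[0,0,-12.5,0,0,0],[0,0,-12.5,0,0,0]]' && python3 -m creep '[[-0.5,-0.9,0,0,0,-0.007],[-1.5,-2.6,0,0,0,-0.021],[-3.1,-5.2,0,0,0,-0.042],[-4.9,-8.2,0,0,0,-0.067],[-6.9,-11.7,0,0,0,-0.095],[-9,-15.2,0,0,0,-0.124],[-11.1,-18.7,0,0,0,-0.152],[-13.1,-22.1,0,0,0,-0.18],[-15.2,-25.6,0,0,0,-0.208],[-17.2,-29.1,0,0,0,-0.237],[-19.3,-32.6,0,0,0,-0.265],[-21.1,-35.6,0,0,0,-0.289],[-22.6,-38.2,0,0,0,-0.311],[-23.9,-40.4,0,0,0,-0.328],[-24.9,-42.1,0,0,0,-0.342],[-25.7,-43.4,0,0,0,-0.353],[-25.7,-43.4,0,0,0,-0.353],[-25.7,-43.4,0,0,0,-0.353],[-25.7,-43.4,0,0,0,-0.353]]'
python3 - <<'E'
from h import *
a=bot.grab_frame("wrist");b=bot.grab_frame("top")
cv2.imwrite("pics/wr.png",a);cv2.imwrite("pics/tr.png",b)
s=cv2.resize(bot.grab_frame("scene")[180:315,90:270],(400,300))
cv2.imwrite("pics/r1.png",np.vstack([np.hstack([cv2.resize(a,(400,300)),s]),np.hstack([cv2.resize(b[150:270,290:450],(400,300)),s*0])]))
E
```

```text
t: 4.35
position: [0.4914, 0.25, 0.2928]
eef_rot: [[-0.884, 0.467, 0.003], [0.467, 0.884, 0.001], [-0.002, 0.002, -1.0]]
force: [0.1, 0.8, -2.7]
grip_width: 0.0054
finger_force: 58.8
t: 6.25
position: [0.5152, -0.253, 0.2908]
eef_rot: [[-0.991, 0.132, -0.001], [0.132, 0.991, 0.001], [0.001, 0.001, -1.0]]
force: [-0.6, -0.4, -2.4]
grip_width: 0.0058
finger_force: 58.8
```

View pics/r1.png

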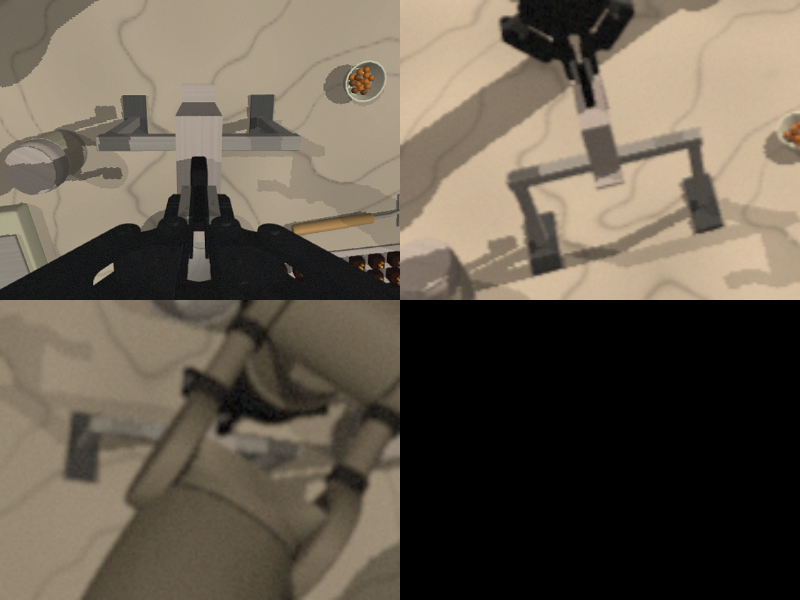

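The wrist view shows the bar crossing horizontally behind the strap at rows 135–150 (half scale), columns 98–298, square to it. I'll check the bar's line against the strap before lowering.

```bash
python3 - <<'E'
from h import *
W=cam("wrist");s=bot.sense();R=np.array(s["eef_rot"]);p=s["position"]
a=cv2.imread("pics/wr.png")
for u in(180,200,350,380):print(u,[int(x) for x in a[180:225,u].mean(1)])
for v in(186,191,196,200,208,211):print(v,((plane(W,[[140,v],[415,v]],.15)-p)@R).round(4)[:,:2].tolist())
E
```

```text
180 [93, 97, 95, 95, 96, 97, 87, 77, 75, 81, 77, 83, 89, 92, 88, 88, 130, 108, 105, 105, 109, 106, 88, 87, 85, 89, 88, 91, 89, 86, 80, 120, 154, 159, 156, 157, 157, 156, 157, 155, 158, 158, 157, 157, 154]
200 [66, 62, 63, 62, 71, 69, 70, 75, 76, 79, 70, 115, 138, 141, 143, 135, 130, 130, 134, 138, 137, 139, 137, 137, 133, 136, 135, 133, 133, 131, 117, 154, 158, 159, 158, 159, 158, 158, 157, 159, 159, 155, 156, 156, 155]
350 [43, 61, 64, 63, 64, 72, 70, 70, 68, 69, 68, 109, 119, 116, 128, 129, 126, 129, 128, 127, 130, 126, 131, 135, 134, 133, 136, 135, 133, 134, 114, 129, 136, 133, 132, 133, 132, 135, 132, 148, 150, 152, 152, 150, 151]
380 [58, 54, 59, 53, 55, 51, 63, 72, 72, 71, 73, 110, 120, 119, 118, 117, 114, 116, 118, 117, 117, 115, 118, 119, 121, 117, 119, 119, 114, 119, 110, 135, 138, 138, 139, 138, 140, 138, 140, 153, 160, 155, 159, 156, 159]
186 [[0.0093, -0.1045], [0.0092, 0.1044]]
191 [[0.0054, -0.1049], [0.0053, 0.1048]]
196 [[0.0015, -0.1053], [0.0014, 0.1052]]
200 [[-0.0017, -0.1056], [-0.0017, 0.1055]]
208 [[-0.008, -0.1063], [-0.0081, 0.1061]]
211 [[-0.0105, -0.1065], [-0.0105, 0.1064]]
```

```bash
python3 -m creep '[[-0.2,0,1,0,0,0],[-0.2,0,3,0,0,0],[-0.2,0,5.5,0,0,0],[-0.2,0,8,0,0,0],[-0.2,0,9.5,0,0,0],[-0.2,0,10.1,0,0,0],[-0.2,0,10.4,0,0,0],[-0.2,0,10.5,0,0,0],[-0.2,0,10.5,0,0,0]]'
```

```text
t: 7.3
position: [0.518, -0.2543, 0.1871]
eef_rot: [[-0.991, 0.132, 0.001], [0.132, 0.991, -0.001], [-0.001, -0.001, -1.0]]
force: [-0.2, -1.4, -2.3]
grip_width: 0.0063
finger_force: 58.9
```

```bash
python3 -m creep '[[0,0,0.1,0,0,0],[0,0,0.2,0,0,0],[0,0,0.25,0,0,0],[0,0,0.25,0,0,0]]'
```

```text
t: 7.7
position: [0.5178, -0.2545, 0.1847]
eef_rot: [[-0.991, 0.132, 0.001], [0.132, 0.991, -0.001], [-0.001, -0.001, -1.0]]
force: [-0.9, -0.9, 3.0]
grip_width: 0.0057
finger_force: 60.0
```

Contact made (+3 N). Open and rise.

```bash
python3 -m creep '[[0,0,0,0,0,0],[0,0,0,0,0,0],[0,0,0,0,0,0],[0,0,0,0,0,0],[0,0,0,0,0,0],[0,0,0,0,0,0],[0,0,-0.5,0,0,0],[0,0,-2,0,0,0],[0,0,-4.5,0,0,0],[0,0,-7.5,0,0,0],[0,0,-9.5,0,0,0],[0,0,-10.5,0,0,0],[0,0,-10.5,0,0,0],[0,0,-10.5,0,0,0]]' -1
python3 - <<'E'
from h import *
cv2.imwrite("pics/r2.png",np.hstack([cv2.resize(bot.grab_frame("wrist"),(400,300)),cv2.resize(bot.grab_frame("scene")[180:315,90:270],(400,300))]))
E
```

```text
t: 9.1
position: [0.5173, -0.254, 0.2879]
eef_rot: [[-0.991, 0.132, -0.001], [0.132, 0.991, 0.001], [0.001, 0.001, -1.0]]
force: [-0.3, -0.0, -1.7]
grip_width: 0.0854
finger_force: 0.0
```

View pics/r2.png

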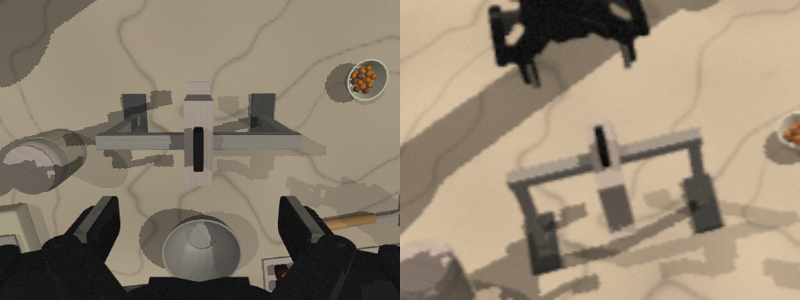

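The strap hangs square over the bar (fin at half-scale (198,148)) and has been let go. Now move above the jar.

```bash
python3 -m creep '[[0.3,1.5,0,0,0,0],[0.9,5,0,0,0,0],[1.8,9.5,0,0,0,0],[2.7,14.3,0,0,0,0],[3.6,19.1,0,0,0,0],[4.5,23.9,0,0,0,0],[5.4,28.7,0,0,0,0],[6.3,33.5,0.5,0,0,0],[7.2,38.3,1,0,0,0],[8.1,43,2,0,0,0],[8.8,46.6,2.6,0,0,0],[9.2,48.8,3,0,0,0],[9.4,49.7,3,0,0,0],[9.4,49.7,3,0,0,0],[9.4,49.7,3,0,0,0],[9.4,49.7,3,0,0,0]]'
python3 - <<'E'
from h import *
W=cam("wrist");im=bot.grab_frame("wrist");cv2.imwrite("pics/j1.png",im)
s=bot.sense();print(s["position"],s["q"]);R=np.array(s["eef_rot"])
print("TCP xy at .108 projects to",[ (lambda p,RR,o:(lambda c:(c[0]/c[2]*p["fx"]+p["cx"],c[1]/c[2]*p["fy"]+p["cy"]))(RR@(np.array([s["position"][0],s["position"][1],.108])-o)))(*W)])
E
```

```text
t: 10.8
position: [0.4905, 0.2497, 0.2592]
eef_rot: [[-0.991, 0.134, 0.0], [0.134, 0.991, -0.0], [-0.0, -0.0, -1.0]]
force: [0.2, -0.2, -0.4]
grip_width: 0.0853
finger_force: 0.0
[0.49052089 0.24972715 0.25924038] [ 3.31751526e-01  3.71687979e-01  1.41266254e+00 -1.72243690e-04
  1.35678204e+00 -1.10447465e+00]
TCP xy at .108 projects to [(np.float64(277.6113233805746), np.float64(194.77992027422454))]
```

View pics/j1.png

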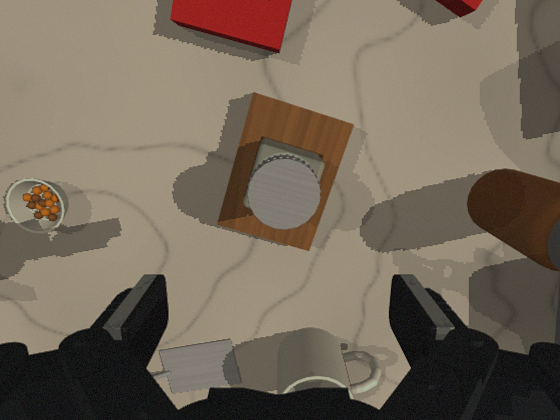

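The cap's flat top is at about pixel (284,193), extent u 248–321, v 155–230. I'll measure it.

```bash
python3 - <<'E'
from h import *
W=cam("wrist");im=cv2.imread("pics/j1.png");hsv=cv2.cvtColor(im,cv2.COLOR_BGR2HSV)
print(hsv[193,240:335:3].tolist());print(hsv[145:240:3,284].tolist())
m=blob(cv2.morphologyEx(((hsv[...,1]<28)&(hsv[...,2]>90)).astype(np.uint8),cv2.MORPH_OPEN,np.ones((3,3))),235,145,335,240)
v=np.argwhere(m)[:,::-1];print(v.min(0),v.max(0))
P=plane(W,v,.108);h=cv2.convexHull((P[:,:2]*1000).astype(np.float32))
print(cv2.minEnclosingCircle(h),cv2.fitEllipse(h),P.mean(0))
s=bot.sense();c=np.r_[np.array(cv2.fitEllipse(h)[0])/1000,.108];print((np.array(s["eef_rot"]).T@(c-s["position"])).round(4))
E
```

```text
[[15, 150, 73], [16, 170, 72], [27, 34, 75], [20, 29, 130], [19, 28, 129], [21, 28, 127], [23, 26, 126], [24, 30, 127], [20, 30, 126], [17, 31, 130], [21, 28, 127], [21, 27, 130], [21, 28, 126], [16, 26, 127], [18, 26, 126], [16, 26, 127], [15, 27, 130], [23, 24, 128], [21, 26, 126], [19, 28, 126], [19, 29, 125], [17, 28, 126], [21, 26, 126], [18, 26, 129], [24, 27, 130], [21, 25, 131], [17, 27, 131], [14, 162, 107], [15, 160, 105], [14, 160, 102], [20, 47, 140], [18, 53, 140]]
[[25, 41, 80], [24, 56, 73], [32, 44, 104], [34, 31, 141], [15, 21, 73], [18, 29, 132], [18, 26, 127], [18, 26, 129], [15, 20, 127], [21, 27, 125], [23, 24, 128], [18, 29, 132], [15, 28, 127], [23, 26, 127], [18, 26, 126], [18, 26, 127], [23, 27, 125], [24, 28, 129], [21, 26, 128], [22, 29, 130], [18, 26, 126], [18, 26, 126], [23, 24, 126], [19, 28, 126], [16, 30, 129], [15, 28, 128], [19, 28, 128], [20, 24, 127], [12, 92, 114], [14, 154, 111], [14, 159, 109], [14, 163, 105]]
[258 206] [269 210]
((500.26300048828125, 237.03065490722656), 4.585178375244141) ((499.9156494140625, 236.47181701660156), (3.812764883041382, 10.708786010742188), 173.06591796875) [0.49974316 0.23685521 0.108     ]
[-0.011  -0.0119  0.1512]
```

```bash
python3 - <<'E'
from h import *
W=cam("wrist");im=cv2.imread("pics/j1.png");hsv=cv2.cvtColor(cv2.GaussianBlur(im,(3,3),0),cv2.COLOR_BGR2HSV)
m=blob(cv2.morphologyEx(((hsv[...,1]<40)&(abs(hsv[...,2].astype(int)-128)<14)).astype(np.uint8),cv2.MORPH_OPEN,np.ones((5,5))),235,158,335,240)
v=np.argwhere(m)[:,::-1];print(v.min(0),v.max(0),len(v))
P=plane(W,v,.108);h=cv2.convexHull((P[:,:2]*1000).astype(np.float32))
e=cv2.fitEllipse(h);print(cv2.minEnclosingCircle(h),e,P.mean(0))
s=bot.sense();R=np.array(s["eef_rot"])
for c in(np.r_[np.array(e[0])/1000,.108],P.mean(0)):print(c,(R.T@(c-s["position"])).round(4))
E
```

```text
[248 160] [318 227] 3851
((490.71319580078125, 254.46337890625), 28.45446014404297) ((490.81884765625, 254.4630889892578), (55.45602035522461, 56.5034065246582), 13.485932350158691) [0.49031894 0.25448998 0.108     ]
[0.49081885 0.25446309 0.108     ] [0.0004 0.0047 0.1512]
[0.49031894 0.25448998 0.108     ] [0.0009 0.0047 0.1512]
```

The cap measures about 57 mm across, centred at (0.491,0.2547), which agrees with the wrist-measured stand centre. Descend and grip.

```bash
python3 -m creep '[[0.07,0.5,1,0,0,0],[0.07,0.5,4,0,0,0],[0.07,0.5,8,0,0,0],[0.07,0.5,11.5,0,0,0],[0.07,0.5,14,0,0,0],[0.07,0.5,15.3,0,0,0],[0.07,0.5,15.8,0,0,0],[0.07,0.5,15.8,0,0,0],[0.07,0.5,15.8,0,0,0]]' && python3 -m creep '[[0,0,0,0,0,0],[0,0,0,0,0,0],[0,0,0,0,0,0],[0,0,0,0,0,0],[0,0,0,0,0,0],[0,0,0,0,0,0],[0,0,0,0,0,0]]' 1 35
```

```text
t: 11.75
position: [0.491, 0.2562, 0.1021]
eef_rot: [[-0.991, 0.133, 0.002], [0.133, 0.991, 0.001], [-0.002, 0.001, -1.0]]
force: [0.1, 0.2, 0.3]
grip_width: 0.0854
finger_force: 0.0
t: 12.45
position: [0.4907, 0.2558, 0.1022]
eef_rot: [[-0.991, 0.132, 0.002], [0.132, 0.991, 0.0], [-0.002, 0.0, -1.0]]
force: [-1.4, -2.2, 6.2]
grip_width: 0.0557
finger_force: 35.9
```

```bash
python3 -m creep '[[0,0,0,0,0,-0.04],[0,0,0,0,0,-0.1],[0,0,0,0,0,-0.16],[0,0,0,0,0,-0.22],[0,0,0,0,0,-0.28],[0,0,0,0,0,-0.34],[0,0,0,0,0,-0.4],[0,0,0,0,0,-0.4]]'; python3 -c "
from station import bot;s=bot.sense();print(s['moment'],s['q'])"
```

```text
t: 13.25
position: [0.4908, 0.2559, 0.1022]
eef_rot: [[-0.964, -0.265, 0.002], [-0.265, 0.964, 0.001], [-0.002, 0.0, -1.0]]
force: [-0.3, -1.8, 5.5]
grip_width: 0.0558
finger_force: 36.2
[-0.06179679  0.16723101 -0.00847356] [ 3.42223704e-01  5.30935365e-01  1.62294391e+00 -9.61422427e-05
  9.85552131e-01 -1.49696341e+00]
```

```bash
python3 -m creep '[[0,0,0,0,0,-0.06],[0,0,0,0,0,-0.12],[0,0,0,0,0,-0.18],[0,0,0,0,0,-0.24]]'; python3 -c "
from station import bot;s=bot.sense();print(s['moment'],s['force'])
for n in ('wrist',):
  import cv2;cv2.imwrite('pics/c1.png',bot.grab_frame(n))"
```

```text
t: 13.65
position: [0.4908, 0.2559, 0.1024]
eef_rot: [[-0.873, -0.487, 0.002], [-0.487, 0.873, 0.001], [-0.002, -0.0, -1.0]]
force: [-1.8, -2.8, 8.4]
grip_width: 0.056
finger_force: 36.4
[-0.25050032  0.3212635  -0.18831729] [-1.81533486 -2.76895275  8.40083214]
```

```bash
python3 -m creep '[[0,0,0,0,0,-0.06],[0,0,0,0,0,-0.12],[0,0,0,0,0,-0.18],[0,0,0,0,0,-0.24],[0,0,0,0,0,-0.3],[0,0,0,0,0,-0.33],[0,0,0,0,0,-0.33],[0,0,0,0,0,-0.33],[0,0,0,0,0,-0.33]]'; python3 -c "
from station import bot;s=bot.sense();print(s['moment'],s['force'])"
```

```text
t: 14.6
position: [0.4911, 0.2558, 0.1036]
eef_rot: [[-0.67, -0.743, 0.003], [-0.743, 0.67, 0.0], [-0.003, -0.002, -1.0]]
force: [-3.7, -3.9, 15.4]
grip_width: 0.0556
finger_force: 37.0
[-0.60109782  0.69611615 -0.03905126] [-3.66117218 -3.92021262 15.37631387]
```

Torque met and an upward push of 15 N with the tool risen 1.2 mm, so the lugs are free. Lift a little and check that the jar isn't coming along (it would weigh about −6 N).

```bash
python3 -m creep '[[0,0,-0.2,0,0,0],[0,0,-0.4,0,0,0],[0,0,-0.6,0,0,0],[0,0,-0.8,0,0,0],[0,0,-0.8,0,0,0]]'
```

```text
t: 15.1
position: [0.4901, 0.2559, 0.1089]
eef_rot: [[-0.67, -0.743, -0.0], [-0.743, 0.67, -0.0], [0.0, 0.0, -1.0]]
force: [-0.0, -2.0, -0.8]
grip_width: 0.0557
finger_force: 37.3
```

```bash
python3 -m creep '[[0,0,-0.4,0,0,0],[0,0,-0.9,0,0,0],[0,0,-1.5,0,0,0],[0,0,-2.1,0,0,0],[0,0,-2.6,0,0,0],[0,0,-2.9,0,0,0],[0,0,-2.9,0,0,0],[0,0,-2.9,0,0,0],[0,0,-2.9,0,0,0],[0,0,-2.9,0,0,0]]'
python3 - <<'E'
from h import *
cv2.imwrite("pics/f1.png",np.hstack([cv2.resize(bot.grab_frame("wrist"),(400,300)),cv2.resize(bot.grab_frame("scene")[130:310,80:420],(400,212)) if 0 else cv2.resize(bot.grab_frame("scene")[145:325,110:350+60],(400,300))]))
E
```

```text
t: 16.1
position: [0.4901, 0.2559, 0.1376]
eef_rot: [[-0.67, -0.743, -0.0], [-0.743, 0.67, -0.0], [0.0, 0.0, -1.0]]
force: [0.5, 0.2, -0.9]
grip_width: 0.0558
finger_force: 37.4
```

View pics/f1.png

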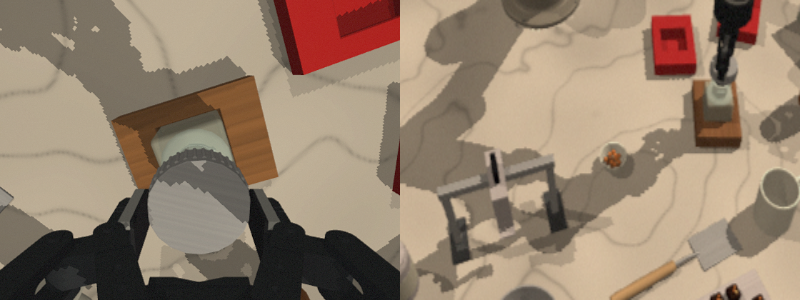

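The cap is level between the pads at half-scale (200,205). The jar is still seated in its stand, the strap hangs on the rail, and the bystanders are in place. Hand in.

```bash
python3 -c "
from station import bot;print(bot.close_job())"
```

```text
the job is handed in; nothing more can be done
None
```

I handed the job in at about 16 s on the robot's clock: the strap hangs over the rail and has been let go, the jar is still in its stand, and the gripper holds the freed cap level about 2 cm above the jar's mouth. The hand-in returned no verdict.

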